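# Uncover the dust filter of a microscope light-source box

## Task

Open the dust filter of the light-source box whose cover has slots: press its snap tab all the way in, then push the released cover along its rails, away from you, until the filter opening is fully uncovered and the cover lies flat on the box. Use the fingertips only to press and push: do not lift or tip the cover. Leave the twin box with the smooth cover, and everything else on the bench, as it is.

Things in the scene. Friction and masses are not known exactly. Their poses are not given: they have to be found in the camera images.
- vent_box: Low white box holding the dust filter, fixed, 252 x 124 mm, flat deck 60 mm above the bench; only its slotted cover tells it from its twin. Origin: bench level, under the middle of the cover's seat. +x: the way the cover slides off, away from the robot (within 0.35 rad); z up. Reaches from x -66 to +186 mm. Side rails 7 mm above the deck, inner faces at y +-51.5 mm, guide the cover.
- vent_opening (a point): Centre, at deck level, of the square filter opening under the slotted cover: 80 x 80 mm, 12 mm deep, at x 0, y 0 of the box, 60 mm above the bench. Fully uncovered after 90 mm of cover travel.
- vent_rear (a point): Point on the deck at the cover's rear edge, x -50, y 0 mm of the box: where to push from. Two posts 8 mm high stand at y +-38 to 51 mm, x -62 to -51 mm; between them, and behind the box, the way to the rear edge is free.
- vent_stop (a point): Foot of the wall across the box's far end, x 168, y 0 mm of the box, at deck level; 12 mm high. It stops the cover after 118 mm of travel.
- vent_cover: Grey plastic cover to be pushed off, 100 x 100 x 16 mm, about 0.14 kg, with four cross slats and five slots. Origin: centre of its underside, on the deck (60 mm up), over the box's origin when seated; axes as the box's. Loose between the rails. Rear edge at its x -50, front edge at +50 mm, upright faces 4 to 16 mm above the deck. Sliding it takes about 1 N.
- vent_tab (a joint): Travel of that box's snap tab in m: 0 out, 0.009 fully in (hard stop); may start up to 0.0015 in. It moves straight down, needs about 4 N and stays where it is left (no spring). Out, it stands 11 mm above the deck and blocks the cover's front edge; more than 7 mm in, it lets the cover pass over it.
- vent_tab_top (a point): Centre of the finger pad on that snap tab, a black ribbed block 36 mm long (box's x) by 24 mm wide just in front of the cover. At x 72, y 0 mm of the box, 22 mm beyond the seated cover's front edge; 71 mm above the bench when out, 62 mm when fully in; moves with the tab. The tab's near end is 1.5 mm from the cover.
- plain_box: The twin box beside the first (the two may be swapped), the same in every size and mechanism, but its cover is smooth, without slots. Origin and axes as for vent_box. To be left alone.
- plain_cover: The twin's smooth grey cover, 100 x 100 x 16 mm, on its seat. Origin: centre of its underside. To be left alone.
- plain_tab (a joint): Travel of the twin's snap tab (m), as for vent_tab. To be left alone.
- oil_bottle: Bystander: small brown glass dropper bottle, 26 mm across, 62 mm tall, standing between the near ends of the two boxes. Origin: centre of its underside.
- slide_box: Bystander: closed white slide box, 85 x 34 x 30 mm, to the left. Origin: centre of its underside.
- specimen_jar: Bystander: clear jar with lid, 48 mm across, 62 mm tall, to the left. Origin: centre of its underside.
- dish: Bystander: open glass dish, 86 mm across, 16 mm tall, to the right. Origin: centre of its underside.
- marker: Bystander: marker pen lying down, 130 mm long, 15 mm thick, to the right. Origin: centre of its underside.
- slide_tray: Bystander: open white tray with dividers, 60 x 84 x 22 mm, between the robot and the boxes. Origin: centre of its underside.
- stain_bottle: Bystander: brown bottle with white cap, 44 mm across, 95 mm tall, beyond the boxes. Origin: centre of its underside.
Mind the look-alikes: they are no part of the job. What is shaped like the vent_cover but pink or purple is not meant.

How it is judged:
By the outcome, as a careful person would: the job done as asked, in the order asked, and still so for the second after the job is handed in, with the robot touching nothing.
It also fails if it takes over 35 s, if anything falls off the work surface, if the arm or the gripper's body presses on something with over 40 N, if the wrist force passes 120 N, or if a joint passes its speed limit or range.

## Robot

A 7-joint arm with a two-finger parallel gripper is mounted at the origin on the work surface. World frame = base frame: x ahead of the robot, y to its left, z up, the work surface at z = 0. Lengths are in m, angles in rad, forces in N, time in s.
With the tool pointing down it reaches from about 0.4 to 0.875 m from the base axis. Payload 19.3 kg.
Tool frame: the origin (TCP) lies on the centre line of the jaws, within the pads' length; the fingertips stand 8 mm ahead of it and the grasp point (between the pads) lies 11 mm behind it (bot.tip_extent is the distance from the TCP to the fingertips, in m); x points along the fingers, y is the direction in which the jaws open and shut, and the axes are right-handed (so a half turn about x gives the same grasp; the last joint's range is limited). The gripper opens to 85 mm and grips with 20 to 120 N. Pads are 22 mm wide; open, the fingers measure 114 mm over their backs; the gripper's body (76 mm by 85 mm) begins 54 mm behind the grasp point. The pads swing forward as they close: fully open they stand 13 mm farther back than shut.
Start: joints at [1.229, 0.521, -0.036, 1.599, 0.021, 1.021, -0.113], TCP at [0.168, -0.602, 0.239] pointing down, gripper open.
Joint ranges: [-2.91, 2.91], [-0.3, 2.13], [-1.5, 1.42], [0.17, 2.43], [-1.26, 4.41], [0.16, 1.93], [-2.52, 2.52]. Speed limits (rad/s): [1.89, 1.89, 2.39, 2.39, 3.01, 3.01, 3.01].

## Interface

Orientations are given as [roll, pitch, yaw] about the fixed x, y, z axes, in that order (R = Rz(yaw) Ry(pitch) Rx(roll)).
In Python, from workcell import sensors, imaging, order, bot gives the robot as it stands.
- The arm moves only by the tool arm_command, never from a script. Its argument "commands" is a list of rows, each an object of numbers: "dx", "dy", "dz": the shift along the tool's x, y, z in cm; "twist": the turn about the tool's x in rad. A call has 1 to 12 rows; each row is the pose to reach, as a shift and turn from the pose measured when the call began, along the tool's axes at that moment; what a row does not reach only later rows make up. A row lasts 1/12 s, in which the tool goes at most 41.7 mm and 7.16 degrees, less where a joint would pass 70% of its speed; a pose out of reach is approached as far as the arm can. A call with a gripper value outside its range is refused whole. "grip" is the closure, from -1 (fully open) to 1 (shut), set as the call begins (left out, the last holds). The fingers move at their own pace and stop on an object; "squeeze" is the grip in N (left out, the last holds). Time passes only in rows, so rows that repeat a pose let the fingers close. It gives the time, the measured TCP pose, the force and the opening at its end, in the units of the state.
- sensors.observe(): the state, without advancing time (a new reading comes with each control period).
- imaging.grab_frame(name): name is "scene" or "top"; returns the picture (384x512x3 uint8, red, green, blue); there is no depth.
- imaging.camera_info(name): a dict with "fx", "fy", "cx", "cy" (pixels), "origin" and "attitude" of the camera in the world. Camera axes: x right, y down, z forward; pixel columns grow to the right and rows downward; lengths in m; the calibration is good to about 2 mm. A picture is of the moment at which its call begins. camera_info takes no time and is no camera call.
- order.job_done(): hands the job in, once; it reports no verdict.
The state is a dict: "clock": time; "qpos": joint angles; "qd": joint speeds; "joint_efforts": joint torques, N m; "position": TCP position; "tool_rot": TCP orientation; "force": force on the tool from outside, world axes, zero at the start; "moment": the same for the moment, N m; "grip_width": finger opening in m.
Only numpy, scipy, OpenCV 4.12 (cv2) and the standard library are available. Lean on these libraries where they do the work, as an engineer would, in place of code of your own. Each camera call takes 0.05 s, during which the arm holds its last target.

## Working session

There is one attempt and no reset: what is moved stays moved. The work goes in short steps, Python scripts to look and compute and a tool call to move; the robot and the scene stay as the last step left them, time stands still between calls to the robot, and variables do not carry over. Pictures are saved under pics/ and viewed, and the job is handed in when it is done.

Besides the shell and the picture viewer there is one more tool, called after "Request:" as name([rows], argument=value, ...), one row to a line, values as JSON. arm_command: Moves the arm, as the interface text tells. Its arguments: {"type":"object","properties":{"commands":{"type":"array"},"grip":{"type":"number"},"squeeze":{"type":"number"}},"required":["commands"]}

```bash
mkdir -p pics; python3 - <<'E'
from workcell import sensors, imaging, order, bot
import cv2
for n in("scene","top"):
    f=imaging.grab_frame(n); cv2.imwrite(f"pics/{n}0.png",f[:,:,::-1]); print(n,imaging.camera_info(n))
print(sensors.observe(), bot.tip_extent)
E
```

```text
scene {'fx': 400.6370032012029, 'fy': 400.6370032012029, 'cx': 250.73313998405132, 'cy': 188.74502876906996, 'origin': array([1.26608148, 0.26509621, 0.93303556]), 'attitude': array([-2.39000185e+00,  1.13009909e-04,  1.93148091e+00])}
top {'fx': 364.01263533280957, 'fy': 364.01263533280957, 'cx': 255.23328923703255, 'cy': 186.72782106200867, 'origin': array([ 0.29876139, -0.00898955,  1.01436246]), 'attitude': array([-2.9180352 , -0.00314856, -1.43328493])}
{'clock': 0.1, 'qpos': array([ 1.22874568,  0.52198335, -0.03632064,  1.59991315,  0.02122688,
        1.02107423, -0.11279964]), 'qd': array([-0.00136557, -0.0002648 ,  0.0015688 , -0.00093051, -0.0015652 ,
        0.00127102,  0.00072986]), 'joint_efforts': array([ 4.38990435e-03, -9.28494930e+01,  1.98435165e+00, -3.70533442e+01,
        1.80945243e-02,  5.30631223e-03, -5.69059500e-05]), 'position': array([ 0.16770871, -0.60179952,  0.23877888]), 'tool_rot': array([-1.47649344,  1.56980385,  1.93694673]), 'force': array([-0.40014909,  0.00152579,  0.38865201]), 'moment': array([ 0.03181622, -0.03488906,  0.05021348]), 'grip_width': 0.08587812139567255} 0.008
```

View pics/scene0.png

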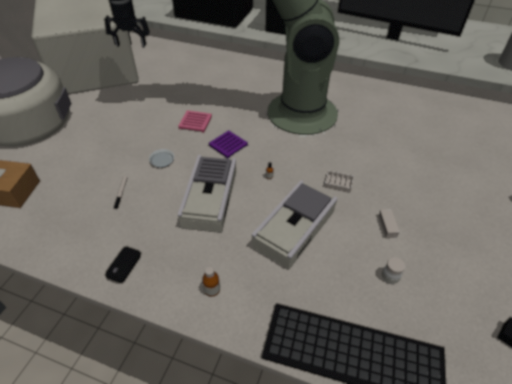

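View pics/top0.png

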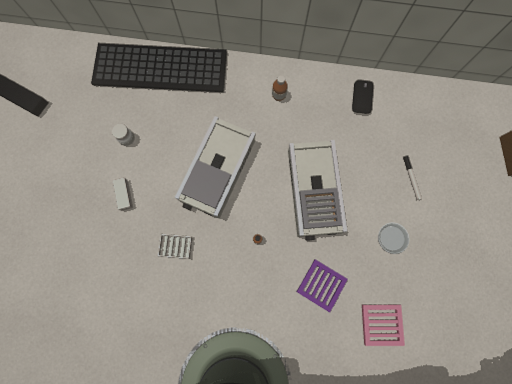

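Candidates in the top view are the grey slotted cover (321,208), the grey smooth cover (206,185), the purple slotted plate (322,285) and the pink slotted plate (383,325). I choose the grey slotted one at (321,208), and check it in a crop.

```bash
python3 - <<'E'
import cv2
f=cv2.imread("pics/top0.png"); c=cv2.resize(f[130:250,270:370],None,fx=6,fy=5*6/5,interpolation=cv2.INTER_CUBIC)[:, :]
c=cv2.resize(f[135:245,275:360],None,fx=5.4,fy=5.4,interpolation=cv2.INTER_CUBIC); cv2.imwrite("pics/crop_top.png",c)
f=cv2.imread("pics/scene0.png")
c=cv2.resize(f[145:235,170:245],None,fx=6.4,fy=6.4,interpolation=cv2.INTER_CUBIC); cv2.imwrite("pics/crop_scene.png",c)
E
```

```text
(no output)
```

View pics/crop_top.png

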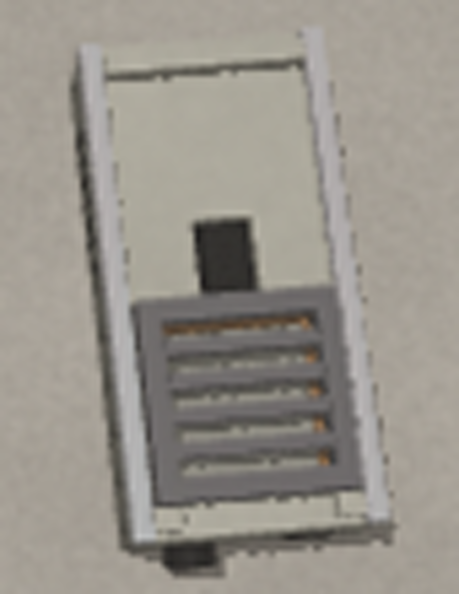

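View pics/crop_scene.png

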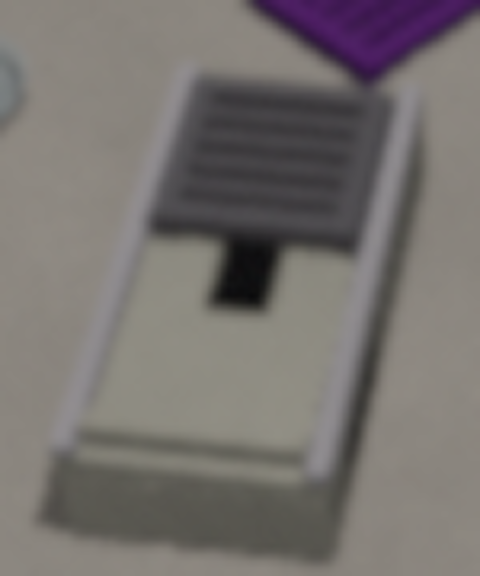

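The crop confirms a grey cover with five slots, and the black tab at crop (226,255), full-image pixel about (317,182). Next I measure.

```bash
cat > h.py <<'E'
import numpy as np, cv2
from scipy.spatial.transform import Rotation as R
from workcell import imaging
def ray(n,uv,z):
    c=imaging.camera_info(n); uv=np.atleast_2d(uv).astype(float)
    d=np.c_[(uv[:,0]-c['cx'])/c['fx'],(uv[:,1]-c['cy'])/c['fy'],np.ones(len(uv))]
    d=d@R.from_euler('xyz',c['attitude']).as_matrix().T
    o=c['origin']; return o+d*((z-o[2])/d[:,2])[:,None]
E
python3 - <<'E'
from h import *
for n,box,s in(("top",(275,135,360,245),5.4),("scene",(170,145,245,235),6.4)):
    f=cv2.imread(f"pics/{n}0.png").astype(int)
    x0,y0,x1,y1=box; g=f[y0:y1,x0:x1]
    v=g.max(2); 
    # black tab
    m=(v<60).astype(np.uint8); k,l,st,ce=cv2.connectedComponentsWithStats(m)
    for i in range(1,k):
        if st[i,4]>40: print(n,"dark",st[i],ce[i]+[x0,y0],ray(n,ce[i]+[x0,y0],0.071).round(4))
    px=[(40,25),(40,65),(15,65)] if n=="top" else [(30,35),(45,12)]
    print([g[b,a] for a,b in px])
# hand corners
c=np.array([(133,303),(335,287),(362,490),(157,505)])/5.4+[275,135]-.4
p=ray("top",c,.076);print("cover top",p.round(4),p.mean(0))
c=np.array([(195,75),(395,92),(352,240),(152,225)])/6.4+[170,145]-.4
p2=ray("scene",c,.076);print("cover scene",p2.round(4),p2.mean(0))
# rails outer edges
for nm,c in(("Lrail inner",[(102,45),(157,540)]),("Rrail inner",[(304,30),(370,520)])):
    q=ray("top",np.array(c)/5.4+[275,135]-.4,.067);d=q[0]-q[1];print(nm,q.round(4),np.arctan2(d[1],d[0]))
q=ray("top",np.array([(225,255)])/5.4+[275,135]-.4,.070);print("tab",q)
E
```

```text
top dark [ 36  41  11  13 121] [316.23966942 182.2231405 ] [[ 0.5462 -0.142   0.071 ]]
[array([157, 169, 172]), array([72, 75, 77]), array([151, 160, 166])]
scene dark [ 25  35  30  13 125] [208.672 185.112] [[ 0.5426 -0.1414  0.071 ]]
[array([56, 55, 57]), array([112, 116, 121])]
cover top [[ 0.5158 -0.0991  0.076 ]
 [ 0.5374 -0.1962  0.076 ]
 [ 0.4399 -0.2178  0.076 ]
 [ 0.4193 -0.1214  0.076 ]] [ 0.4781143  -0.15861645  0.076     ]
cover scene [[ 0.4418 -0.2174  0.076 ]
 [ 0.4183 -0.1201  0.076 ]
 [ 0.5188 -0.0999  0.076 ]
 [ 0.5428 -0.1912  0.076 ]] [ 0.48041764 -0.1571723   0.076     ]
Lrail inner [[ 0.6491 -0.0695  0.067 ]
 [ 0.4038 -0.1243  0.067 ]] 0.21944728349541145
Rrail inner [[ 0.6713 -0.1706  0.067 ]
 [ 0.4274 -0.2248  0.067 ]] 0.21883536225333958
tab [[ 0.54761277 -0.14207677  0.07      ]]
```

```bash
cat >> h.py <<'E'
from workcell import sensors
O=np.array([.479,-.158]);YAW=.219
def plan(bx,by,z):
    "box x,y (m), TCP z -> tool-frame shift (cm) + twist"
    s=sensors.observe(); M=R.from_euler('xyz',s['tool_rot']).as_matrix()
    c,sn=np.cos(YAW),np.sin(YAW)
    t=np.r_[O+[c*bx-sn*by,sn*bx+c*by],z]
    d=M.T@(t-s['position'])*100
    by_=M.T@np.array([-sn,c,0]); tw=np.arctan2(by_[2],by_[1]); tw=(tw+np.pi/2)%np.pi-np.pi/2
    rel=s['position'][:2]-O
    print("clock",s['clock'],"box xy now mm",(1e3*np.array([c*rel[0]+sn*rel[1],-sn*rel[0]+c*rel[1]])).round(1),"z",s['position'][2].round(4),"F",s['force'].round(2),"w",round(s['grip_width'],4))
    print("shift cm",d.round(2),"twist",round(tw,3),"q7",s['qpos'].round(2)); print(M.round(3))
E
python3 -c "
from h import *
plan(.072,0,.12)"
```

```text
clock 0.1 box xy now mm [-400.3 -365.6] z 0.2388 F [-0.4   0.    0.39] w 0.0859
shift cm [ 11.91 -34.   -49.09] twist 0.053 q7 [ 1.23  0.52 -0.04  1.6   0.02  1.02 -0.11]
[[-0.     0.269 -0.963]
 [ 0.001 -0.963 -0.269]
 [-1.    -0.001  0.   ]]
```

Request:
arm_command([
  {"dx":0,"dy":-0.8,"dz":-1.2},
  {"dx":0,"dy":-2.2,"dz":-3.2,"twist":0.01},
  {"dx":0,"dy":-4,"dz":-5.8,"twist":0.02},
  {"dx":0,"dy":-5.8,"dz":-8.4,"twist":0.03},
  {"dx":0,"dy":-7.6,"dz":-11,"twist":0.04},
  {"dx":0,"dy":-9.4,"dz":-13.6,"twist":0.053},
  {"dx":0,"dy":-11.2,"dz":-16.2,"twist":0.053},
  {"dx":0,"dy":-13,"dz":-18.8,"twist":0.053},
  {"dx":0,"dy":-14.8,"dz":-21.4,"twist":0.053},
  {"dx":0,"dy":-16.6,"dz":-24,"twist":0.053},
  {"dx":0,"dy":-18.4,"dz":-26.6,"twist":0.053},
  {"dx":0,"dy":-20,"dz":-29,"twist":0.053},
], grip=1)

```text
validation failed for argument at $.co...
```

```bash
python3 -c "
from h import *
plan(.072,0,.12)"
```

```text
clock 0.1 box xy now mm [-400.3 -365.6] z 0.2388 F [-0.4   0.    0.39] w 0.0859
shift cm [ 11.91 -34.   -49.09] twist 0.053 q7 [ 1.23  0.52 -0.04  1.6   0.02  1.02 -0.11]
[[-0.     0.269 -0.963]
 [ 0.001 -0.963 -0.269]
 [-1.    -0.001  0.   ]]
```

Request:
arm_command([
  {"dx":0,"dy":-0.8,"dz":-1.2,"twist":0},
  {"dx":0,"dy":-2.2,"dz":-3.2,"twist":0.01},
  {"dx":0,"dy":-4,"dz":-5.8,"twist":0.02},
  {"dx":0,"dy":-5.8,"dz":-8.4,"twist":0.03},
  {"dx":0,"dy":-7.6,"dz":-11,"twist":0.04},
  {"dx":0,"dy":-9.4,"dz":-13.6,"twist":0.053},
  {"dx":0,"dy":-11.2,"dz":-16.2,"twist":0.053},
  {"dx":0,"dy":-13,"dz":-18.8,"twist":0.053},
  {"dx":0,"dy":-14.8,"dz":-21.4,"twist":0.053},
  {"dx":0,"dy":-16.6,"dz":-24,"twist":0.053},
  {"dx":0,"dy":-18.4,"dz":-26.6,"twist":0.053},
  {"dx":0,"dy":-20,"dz":-29,"twist":0.053},
], grip=1)

```text
clock: 1.1
position: [0.3943, -0.329, 0.2389]
tool_rot: [-1.516, 1.569, 1.846]
force: [1.3, -0.1, -0.5]
grip_width: -0.0002
```

```bash
python3 -c "
from h import *
plan(.072,0,.12)"
```

```text
clock 1.1 box xy now mm [-119.8 -148.5] z 0.2389 F [ 1.32 -0.13 -0.49] w -0.0002
shift cm [ 11.91 -14.82 -19.19] twist 0.001 q7 [ 0.68  0.35 -0.13  1.89  0.05  0.91 -0.82]
[[-0.     0.218 -0.976]
 [ 0.001 -0.976 -0.218]
 [-1.    -0.001  0.   ]]
```

Request:
arm_command([
  {"dx":0,"dy":-2,"dz":-2.5,"twist":0},
  {"dx":0,"dy":-4,"dz":-5,"twist":0},
  {"dx":1,"dy":-6,"dz":-7.5,"twist":0},
  {"dx":2,"dy":-8,"dz":-10,"twist":0},
  {"dx":4,"dy":-10,"dz":-12.5,"twist":0},
  {"dx":6,"dy":-12,"dz":-15,"twist":0},
  {"dx":8,"dy":-13.5,"dz":-17.2,"twist":0},
  {"dx":10,"dy":-14.4,"dz":-18.6,"twist":0},
  {"dx":11.5,"dy":-14.8,"dz":-19.2,"twist":0},
  {"dx":11.9,"dy":-14.8,"dz":-19.2,"twist":0},
  {"dx":11.9,"dy":-14.8,"dz":-19.2,"twist":0},
])

```text
clock: 2.02
position: [0.5485, -0.142, 0.1191]
tool_rot: [-0.764, 1.568, 2.599]
force: [0.2, -0.1, -0.4]
grip_width: 0.0004
```

```bash
python3 - <<'E'
from h import *
plan(.072,0,.085)
for n,b in(("top",(270,130,370,250)),("scene",(160,110,260,235))):
    f=imaging.grab_frame(n)[:,:,::-1]; x0,y0,x1,y1=b
    cv2.imwrite(f"pics/{n}1.png",cv2.resize(f[y0:y1,x0:x1],None,fx=4.7,fy=4.7,interpolation=cv2.INTER_CUBIC))
E
```

```text
clock 2.0167 box xy now mm [71.3  0.6] z 0.1191 F [ 0.21 -0.09 -0.41] w 0.0004
shift cm [ 3.41  0.06 -0.08] twist 0.002 q7 [ 0.27  0.59 -0.16  1.85  0.13  0.72 -1.32]
[[-0.003  0.219 -0.976]
 [ 0.002 -0.976 -0.219]
 [-1.    -0.002  0.002]]
```

View pics/scene1.png

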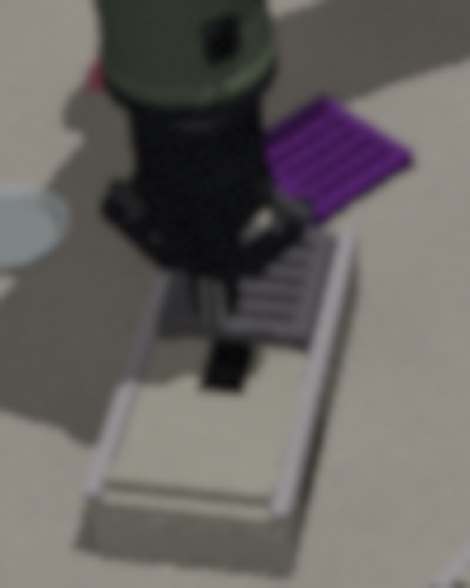

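View pics/top1.png

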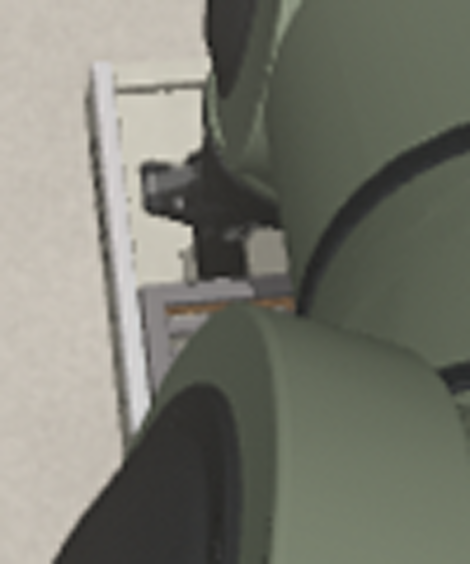

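The scene view shows the closed fingers at crop (215,300), above the tab at (228,365). I'm going down.

Request:
arm_command([
  {"dx":1,"dy":0.06,"dz":-0.2,"twist":0},
  {"dx":2,"dy":0.06,"dz":-0.25,"twist":0},
  {"dx":3,"dy":0.06,"dz":-0.25,"twist":0},
  {"dx":3.6,"dy":0.06,"dz":-0.25,"twist":0},
  {"dx":3.9,"dy":0.06,"dz":-0.25,"twist":0},
  {"dx":4.1,"dy":0.06,"dz":-0.25,"twist":0},
  {"dx":4.3,"dy":0.06,"dz":-0.25,"twist":0},
  {"dx":4.4,"dy":0.06,"dz":-0.25,"twist":0},
])

```text
clock: 2.78
position: [0.5517, -0.1432, 0.0769]
tool_rot: [-1.825, 1.57, 1.536]
force: [-1.9, 0.3, 4.0]
grip_width: 0.0001
```

```bash
python3 -c "
from h import *
plan(.073,0,.070)"
```

```text
clock 2.7833 box xy now mm [74.2 -1.4] z 0.0769 F [-1.94  0.32  3.95] w 0.0001
shift cm [ 0.69 -0.14  0.12] twist -0.0 q7 [ 0.26  0.66 -0.15  1.86  0.15  0.63 -1.34]
[[ 0.     0.217 -0.976]
 [ 0.001 -0.976 -0.217]
 [-1.    -0.001 -0.   ]]
```

Request:
arm_command([
  {"dx":0.2,"dy":0,"dz":0,"twist":0},
  {"dx":0.4,"dy":0,"dz":0,"twist":0},
  {"dx":0.6,"dy":0,"dz":0,"twist":0},
  {"dx":0.7,"dy":0,"dz":0,"twist":0},
  {"dx":0.8,"dy":0,"dz":0,"twist":0},
  {"dx":0.8,"dy":0,"dz":0,"twist":0},
])

```text
clock: 3.28
position: [0.5521, -0.1433, 0.0695]
tool_rot: [-2.72, 1.57, 0.641]
force: [-4.3, 1.5, 17.1]
grip_width: 0.0001
```

```bash
python3 -c "
from h import *
plan(.073,0,.068)"
```

```text
clock 3.2833 box xy now mm [74.5 -1.5] z 0.0695 F [-4.31  1.53 17.14] w 0.0001
shift cm [ 0.15 -0.15  0.16] twist -0.0 q7 [ 0.25  0.67 -0.15  1.86  0.16  0.62 -1.34]
[[ 0.001  0.217 -0.976]
 [ 0.001 -0.976 -0.217]
 [-1.    -0.    -0.001]]
```

The tab hit its hard stop: the tip is at z 0.0615 with 17 N. I'll lift off and look at it while moving behind the box.

Request:
arm_command([
  {"dx":-1.5,"dy":-0.15,"dz":0,"twist":0},
  {"dx":-3.5,"dy":-0.15,"dz":0,"twist":0},
  {"dx":-5,"dy":-0.15,"dz":1,"twist":0},
  {"dx":-5.5,"dy":-0.15,"dz":3.5,"twist":0},
  {"dx":-5.5,"dy":-0.15,"dz":6,"twist":0},
  {"dx":-5.5,"dy":-0.15,"dz":9,"twist":0},
  {"dx":-5.5,"dy":-0.15,"dz":12,"twist":0},
  {"dx":-5.5,"dy":-0.15,"dz":14,"twist":0},
  {"dx":-5.5,"dy":-0.15,"dz":15.5,"twist":0},
  {"dx":-5.5,"dy":-0.15,"dz":15.5,"twist":0},
  {"dx":-5.5,"dy":-0.15,"dz":15.5,"twist":0},
])

```text
clock: 4.2
position: [0.4004, -0.1758, 0.1246]
tool_rot: [-3.139, 1.569, 0.221]
force: [0.5, 0.4, 0.4]
grip_width: 0.0004
```

```bash
python3 - <<'E'
from h import *
plan(-.080,0,.074)
for n,b in(("scene",(160,110,260,235)),):
    f=imaging.grab_frame(n)[:,:,::-1]; x0,y0,x1,y1=b
    cv2.imwrite(f"pics/{n}2.png",cv2.resize(f[y0:y1,x0:x1],None,fx=4.7,fy=4.7,interpolation=cv2.INTER_CUBIC))
E
```

```text
clock 4.2 box xy now mm [-80.5  -0.3] z 0.1246 F [0.47 0.37 0.44] w 0.0004
shift cm [ 5.06 -0.03 -0.05] twist -0.001 q7 [ 0.42  0.42 -0.17  2.17  0.13  0.56 -1.21]
[[ 0.001  0.216 -0.976]
 [ 0.    -0.976 -0.216]
 [-1.    -0.    -0.001]]
```

View pics/scene2.png

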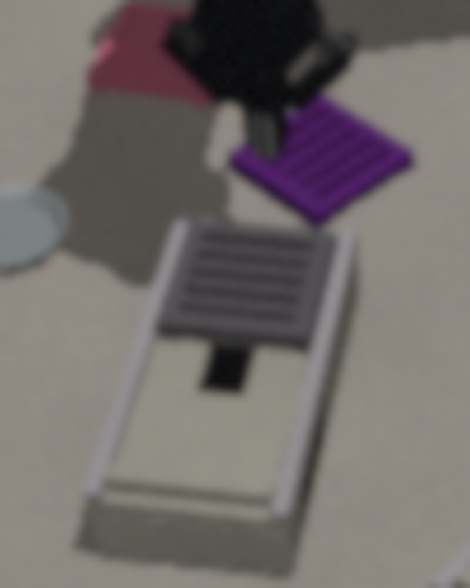

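The picture shows the tab pressed flat at crop (228,370), the cover still seated, and the fingers at (265,135) behind the box. I'll descend, then move up to the rear edge.

Request:
arm_command([
  {"dx":1.5,"dy":-0.03,"dz":0,"twist":0},
  {"dx":3,"dy":-0.03,"dz":0,"twist":0},
  {"dx":4.2,"dy":-0.03,"dz":0,"twist":0},
  {"dx":4.9,"dy":-0.03,"dz":0,"twist":0},
  {"dx":5.1,"dy":-0.03,"dz":0,"twist":0},
  {"dx":5.1,"dy":-0.03,"dz":-0.5,"twist":0},
  {"dx":5.1,"dy":-0.03,"dz":-1.0,"twist":0},
  {"dx":5.1,"dy":-0.03,"dz":-1.5,"twist":0},
  {"dx":5.1,"dy":-0.03,"dz":-2,"twist":0},
  {"dx":5.1,"dy":-0.03,"dz":-2.4,"twist":0},
  {"dx":5.1,"dy":-0.03,"dz":-2.8,"twist":0},
  {"dx":5.1,"dy":-0.03,"dz":-2.8,"twist":0},
])

```text
clock: 5.25
position: [0.4294, -0.1689, 0.0737]
tool_rot: [3.081, 1.568, 0.158]
force: [-0.9, -0.0, -0.7]
grip_width: -0.0
```

```bash
python3 - <<'E'
from h import *
plan(.045,0,.074)
for n,b in(("scene",(160,110,260,235)),):
    f=imaging.grab_frame(n)[:,:,::-1]; x0,y0,x1,y1=b
    cv2.imwrite(f"pics/{n}3.png",cv2.resize(f[y0:y1,x0:x1],None,fx=4.7,fy=4.7,interpolation=cv2.INTER_CUBIC))
E
```

```text
clock 5.25 box xy now mm [-50.8   0.1] z 0.0737 F [-0.88 -0.05 -0.73] w -0.0
shift cm [-0.    0.01 -9.58] twist 0.0 q7 [ 0.36  0.55 -0.14  2.14  0.17  0.46 -1.27]
[[ 0.003  0.217 -0.976]
 [ 0.    -0.976 -0.217]
 [-1.     0.    -0.003]]
```

View pics/scene3.png

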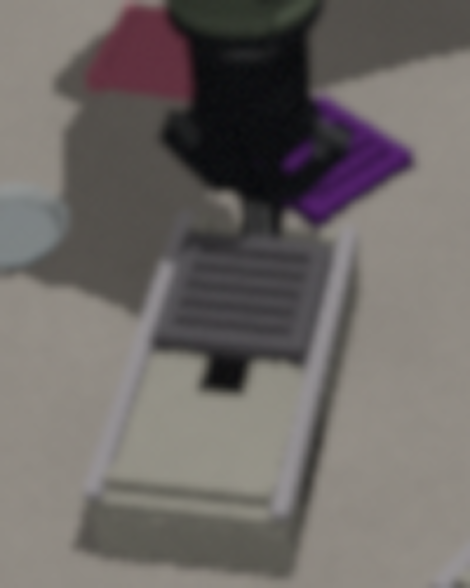

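The cover has moved about 10 mm and lies flat over the tab. I'll keep pushing.

Request:
arm_command([
  {"dx":0,"dy":0,"dz":-0.5,"twist":0},
  {"dx":0,"dy":0,"dz":-1.2,"twist":0},
  {"dx":0,"dy":0,"dz":-2,"twist":0},
  {"dx":0,"dy":0,"dz":-2.8,"twist":0},
  {"dx":0,"dy":0,"dz":-3.6,"twist":0},
  {"dx":0,"dy":0,"dz":-4.4,"twist":0},
  {"dx":0,"dy":0,"dz":-5.2,"twist":0},
  {"dx":0,"dy":0,"dz":-6,"twist":0},
  {"dx":0,"dy":0,"dz":-6.8,"twist":0},
  {"dx":0,"dy":0,"dz":-7.4,"twist":0},
  {"dx":0,"dy":0,"dz":-7.8,"twist":0},
  {"dx":0,"dy":0,"dz":-7.8,"twist":0},
])

```text
clock: 6.3
position: [0.5059, -0.1518, 0.0738]
tool_rot: [3.11, 1.568, 0.188]
force: [-0.7, -0.3, 0.1]
grip_width: -0.0001
```

```bash
python3 - <<'E'
from h import *
plan(.044,0,.074)
for n,b in(("scene",(160,110,260,235)),):
    f=imaging.grab_frame(n)[:,:,::-1]; x0,y0,x1,y1=b
    cv2.imwrite(f"pics/{n}4.png",cv2.resize(f[y0:y1,x0:x1],None,fx=4.7,fy=4.7,interpolation=cv2.INTER_CUBIC))
E
```

```text
clock 6.3 box xy now mm [27.6  0.3] z 0.0738 F [-0.72 -0.25  0.09] w -0.0001
shift cm [-0.02  0.03 -1.64] twist 0.0 q7 [ 0.28  0.62 -0.14  1.98  0.15  0.56 -1.31]
[[ 0.003  0.218 -0.976]
 [ 0.001 -0.976 -0.218]
 [-1.     0.    -0.003]]
```

View pics/scene4.png

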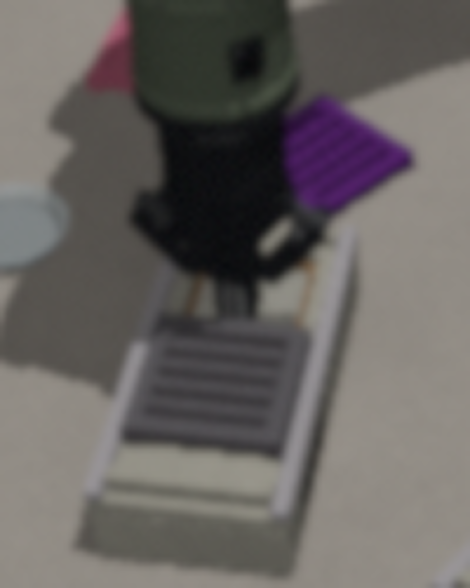

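The cover is flat and about 88 mm along. I'll push 16 mm more, back off and rise.

Request:
arm_command([
  {"dx":0,"dy":0,"dz":-0.5,"twist":0},
  {"dx":0,"dy":0,"dz":-1,"twist":0},
  {"dx":0,"dy":0,"dz":-1.4,"twist":0},
  {"dx":0,"dy":0,"dz":-1.6,"twist":0},
  {"dx":0,"dy":0,"dz":-1.6,"twist":0},
  {"dx":0,"dy":0,"dz":-0.8,"twist":0},
  {"dx":0,"dy":0,"dz":0,"twist":0},
  {"dx":-2,"dy":0,"dz":0.5,"twist":0},
  {"dx":-5,"dy":0,"dz":1.5,"twist":0},
  {"dx":-8,"dy":0,"dz":4,"twist":0},
  {"dx":-11,"dy":0,"dz":7,"twist":0},
  {"dx":-12,"dy":0,"dz":9,"twist":0},
])

```text
clock: 7.35
position: [0.415, -0.1725, 0.1963]
tool_rot: [2.696, 1.566, -0.227]
force: [1.2, -0.7, 0.7]
grip_width: -0.0001
```

```bash
python3 - <<'E'
from h import *
plan(.044,0,.074)
f=imaging.grab_frame("scene")[:,:,::-1]; cv2.imwrite("pics/scene5f.png",f)
cv2.imwrite("pics/scene5.png",cv2.resize(f[110:235,160:260],None,fx=4.7,fy=4.7,interpolation=cv2.INTER_CUBIC))
E
```

```text
clock 7.35 box xy now mm [-65.6  -0.2] z 0.1963 F [ 1.17 -0.69  0.72] w -0.0001
shift cm [ 12.28  -0.06 -10.91] twist -0.001 q7 [ 0.41  0.31 -0.19  2.08  0.08  0.75 -1.17]
[[ 0.005  0.216 -0.976]
 [-0.001 -0.976 -0.216]
 [-1.     0.002 -0.004]]
```

View pics/scene5.png

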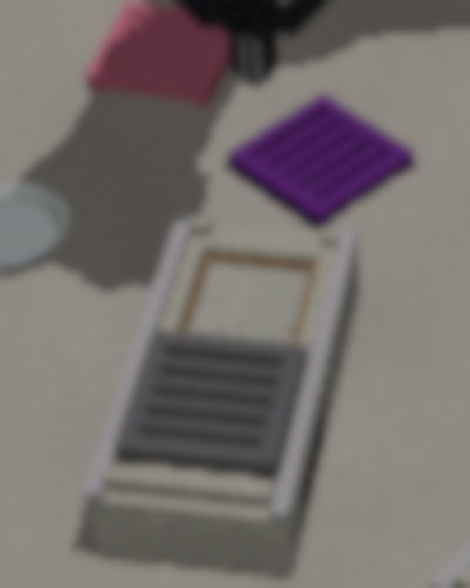

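View pics/scene5f.png

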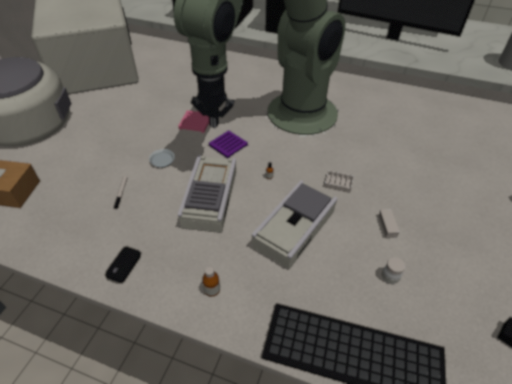

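The cover lies between the rails and the opening at crop (250,295) is exposed. From this camera the cover hides the opening's front edge, so I'll measure the travel.

```bash
python3 - <<'E'
from h import *
def tobox(p):
    r=p[:,:2]-O;c,s=np.cos(YAW),np.sin(YAW);return (1e3*np.c_[c*r[:,0]+s*r[:,1],-s*r[:,0]+c*r[:,1]]).round(1)
k=lambda a:np.array(a)/4.7+[160,110]-.4
print("cover top corners",tobox(ray("scene",k([(158,333),(308,347),(275,466),(117,455)]),.076)))
f=imaging.grab_frame("top")[:,:,::-1]
cv2.imwrite("pics/top5.png",cv2.resize(f[130:250,270:370],None,fx=4.7,fy=4.7,interpolation=cv2.INTER_CUBIC))
E
```

```text
cover top corners [[ 58.  -46. ]
 [ 56.6  50.6]
 [156.   49.3]
 [160.9 -46. ]]
```

View pics/top5.png

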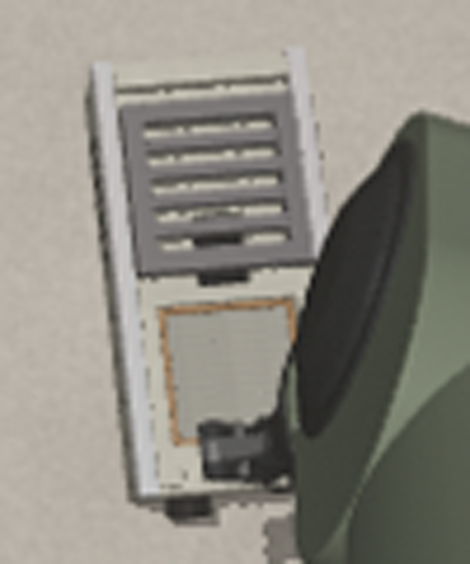

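The top view shows the opening's front edge (crop (228,305)) clear of the cover's rear edge (crop (222,270)), with the tab visible between them. Travel is about 107 mm, within the 90–118 mm window. I'll let it settle, then hand in.

Request:
arm_command([
  {"dx":0,"dy":0,"dz":0,"twist":0},
  {"dx":0,"dy":0,"dz":0,"twist":0},
  {"dx":0,"dy":0,"dz":0,"twist":0},
])

```text
clock: 7.7
position: [0.4141, -0.173, 0.195]
tool_rot: [2.57, 1.567, -0.355]
force: [0.4, 0.9, -0.8]
grip_width: -0.0001
```

```bash
python3 -c "
from workcell import order,sensors
s=sensors.observe();print(s['clock'],abs(s['qd']).max());print(order.job_done())"
```

```text
7.7 0.008934754591151185
the job is handed in; nothing more can be done
None
```

I opened the dust filter on the box with the slotted cover and handed the job in at about 7.7 s. I pressed its snap tab to the hard stop (fingertips at 61.5 mm, 17 N). Then I pushed the cover's rear edge along the rails with closed fingertips and backed the arm away.

- **Travel:** the cover's rear corners measure 107–108 mm of travel, and the front corners read 106–111 mm. The finger position gave about 104 mm. All are within the 90–118 mm window.
- **Opening and cover:** the last views show the front edge of the opening clear of the cover. The cover lies flat between the rails. The arm hides part of the opening's right side in the top view, but the scene view shows that part.
- **Everything else:** in the last scene view the twin box and the other objects looked unmoved; I judged this by eye and did not measure it.

No check failed. One move call was refused for a missing value before anything moved, and I sent it again.

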